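# Open the paste jar in the under-sink drawer

### The arm

A 7-joint arm with a two-finger parallel gripper is mounted at the origin on the work surface. World frame = base frame: x ahead of the robot, y to its left, z up, the work surface at z = 0. Lengths are in m, angles in rad, forces in N, time in s.
With the tool pointing down it reaches from about 0.425 to 0.875 m from the base axis. Payload 4.7 kg.
Tool frame: the origin (TCP) lies midway between the tips of the shut fingers; the grasp point (between the pads) lies 19 mm behind it; z points along the fingers, y is the line along which they close (so a half turn about z gives the same grasp; the last joint's range is limited). The gripper opens to 87 mm and grips with 3 to 60 N. Pads are 19 mm wide; open, the fingers measure 117 mm over their backs; the gripper's body (75 mm by 190 mm) begins 51 mm behind the grasp point.
Start: joints at [-1.087, 0.321, -0.07, 1.45, 0.023, 1.371, -0.057], TCP at [0.294, 0.58, 0.223] pointing down, gripper open.
Joint ranges: [-2.86, 2.86], [-0.3, 2.09], [-1.38, 1.24], [0.06, 2.45], [-1.56, 4.7], [0.09, 2.05], [-2.69, 2.69]. Speed limits (rad/s): [2.57, 2.57, 3.14, 3.14, 3.14, 3.14, 3.14].

### API

Orientations are given as a 3x3 rotation matrix whose columns are the frame's x, y, z axes.
In Python, from cell import state, snapshot, camera_info, sign_off, nets gives the robot as it stands.
- The arm moves only by the tool move_arm, never from a script. Its argument "increments" is a list of rows, each an object with "dp": the shift along the tool's x, y, z in mm, a list of three; "twist": the turn, a rotation vector about the tool's x, y, z in rad, a list of three; "jaw": the closure, from -1 (fully open) to 1 (shut). A call has 1 to 20 rows; each row is the pose to reach, as a shift and turn from the pose commanded when the call began, along the tool's axes at that moment; what a row does not reach only later rows make up. A row lasts 1/8 s, in which the tool goes at most 62.5 mm and 10.7 degrees, less where a joint would pass 70% of its speed; a pose out of reach is approached as far as the arm can. A call with a gripper value outside its range is refused whole. The fingers move at their own pace and stop on an object; the grip force is fixed at half the most. Time passes only in rows, so rows that repeat a pose let the fingers close. It gives the time, the measured TCP pose, the force, the opening and the grip force at its end, in the units of the state.
- state(): the state, without advancing time (a new reading comes with each control period).
- snapshot(name): name is "side" or "top"; returns the picture (384x512x3 uint8, red, green, blue); there is no depth.
- camera_info(name): a dict with "vfov" (degrees; the focal length in pixels is half the picture's height over the tangent of half this angle, whatever the lens; pixels are square), "cx", "cy" (the principal point, pixels), "R" (3x3) and "t" (3): a world point X has camera coordinates R X + t. Camera axes: x right, y down, z forward; pixel columns grow to the right and rows downward; lengths in m; the calibration is good to about 2 mm. A picture is of the moment at which its call begins. camera_info takes no time and is no camera call.
- sign_off(): hands the job in; it is judged then, once.
Trained networks look in the newest picture that a camera, given by its name, has taken for a name from the list of things; names that differ only in an ending like _2 or _b are one class to them, and where a whole thing is asked for, a point or a joint stands for the part that bears it (a point fixed in the world has none). Each returns a list of dicts, best first, with "p" (0 to 1); they miss things now and then, are a little off and sometimes report something else, mostly with a low value. They report only what shows in the picture. A call takes as long as a camera call. They do not tell look-alikes from the thing itself.
- nets.search_frame(camera, label): "xyz" ([x, y, z] in m, in world coordinates, good to about 4 mm: the middle of the surface that is visible of it).
- nets.landmark_of(camera, label): "xyz" ([x, y, z] in m, in world coordinates, good to about 4 mm: a listed point, or the origin of a listed thing).
The state is a dict: "time_s": time; "joint_pos": joint angles; "dq": joint speeds; "tau": joint torques, N m; "position": TCP position; "ee_rot": TCP orientation; "force": force on the tool from outside, world axes, zero at the start; "torque": the same for the moment, N m; "grip_width": finger opening in m; "grasp_force": force on a finger pad.
Only numpy, scipy, OpenCV 4.12 (cv2) and the standard library are available. Lean on these libraries where they do the work, as an engineer would, in place of code of your own. Each camera call takes 0.05 s, during which the arm holds its last target. There are 200 camera calls.

### The job

Lift the square jar, cap on, from the cupboard floor and stand it upright and fully down in the square well of the caddy in the half-open drawer, so that the well keeps it from turning. Then unscrew its tight cap counter-clockwise until the thread lets go and lift it straight up off the jar, leaving the jar standing in the well. Finish while still holding the cap, level and still, about two centimetres clear above the jar's mouth; never tip the jar, and leave everything else where it lies.

Things in the scene. Friction and masses are not known exactly. Their poses are not given: they have to be found in the camera images.
- jar: The square jar: white plastic, 60 x 60 mm body with straight sides 60 mm high, then a flat shoulder and a round neck under the cap, whose rim is 14 mm above the shoulder; about 0.35 kg, standing on the floor left of the drawer. Origin: centre of its underside; z up, x and y across its flat sides. Unbraced, it turns along with its tight cap.
- mouth (a point): Centre of the jar's mouth (top of its rubber seal with the cap closed), on the jar's axis, 94 mm above its underside. The neck is 32 mm wide with a three-start interrupted thread. The seal presses the closed cap upward with about 10 N, so the cap turns stiffly (0.2 to 0.4 N m); once the thread lets go the seal pushes the cap up about 2 mm.
- cap: The jar's black 12-sided screw cap, 51 mm across flats, 24 mm high. Origin: centre of its lower rim, z up; flats face x and every 30 degrees on. Closed: 74 mm above the jar's underside, axes as the jar's; it can carry the jar. Turned counter-clockwise from above it lets go after 44 degrees (70 is safest, stop at 95), then lifts off; its rim clears the mouth after 22 mm of lift.
- caddy: Grey plastic block, 96 x 96 x 36 mm high, fixed in the drawer's front row, with a square well 64 x 64 mm, chamfered 3 mm. Origin: centre of the block's underside, z up; x, y along the well's sides. Well floor 6 mm above the origin, mouth 36 mm. The jar fits any of four ways round, 2 mm to spare on each side, and turns about 4 degrees before the well stops it.
- drawer: White plastic drawer, 360 mm (x) by 300 mm (y), walls 4 mm thick with their rims 60 mm above the cupboard floor, drawn out 240 mm towards the robot (-x) from a low grey housing 84 mm high. Fixed. Origin: centre of the drawer at cupboard-floor level, z up. The drawer's own floor is 10 mm up. A 40 mm high divider lies behind the caddy row.
- spray_bottle: Bystander: green spray bottle with white trigger head, 72 mm across, 200 mm tall, standing on the floor right of the drawer. Origin: centre of its underside.
- brush: Bystander: yellow nylon brush, 150 x 24 x 32 mm, lying in the drawer's back row. Origin: centre of its underside, x along the brush.
- pipe: Bystander: white PVC pipe offcut, 32 mm diameter, 60 mm long, standing on end in the drawer's back row. Origin: centre of its lower end.
- plug: Bystander: stainless sink plug, 62 mm wide, 28 mm high, on the floor. Origin: centre of its underside.
- round_tub: Bystander: round white tub with black lid, 62 mm across and 50 mm high, on the floor beyond the jar. Origin: centre of its underside. Not the jar to open.
- wrench: Bystander: steel wrench, 180 mm long, lying on the floor left of the jar. Origin: near its middle, underside.
- nut: Bystander: white plastic trap nut, a ring 54 mm across, 16 mm high, on the floor right of the drawer. Origin: centre of its underside.
There are look-alikes about, which are no part of the job. Leave any blue look-alike of the jar alone. What is shaped like the cap but turquoise is not meant.

How it is judged:
By the outcome, as a careful person would: the job done as asked, in the order asked, and still so for the second after the job is handed in, while the arm keeps its last pose, push and grip.
It also fails if it takes over 51 s, if anything falls off the work surface, if the arm or the gripper's body presses on something with over 40 N, if the wrist force passes 120 N, or if a joint passes its speed limit or range.

## Working session

There is one attempt and no reset: what is moved stays moved. The work goes in short steps, Python scripts to look and compute and a tool call to move; the robot and the scene stay as the last step left them, time stands still between calls to the robot, and variables do not carry over. Pictures are saved under pics/ and viewed, at most 10 in all, crops included, and the job is handed in when it is done.

Besides the shell and the picture viewer there is one more tool, called after "Request:" as name(argument=value, ...) on one line, values as JSON. move_arm: Moves the arm, as the interface text tells. Its arguments: {"type":"object","properties":{"increments":{"type":"array"}},"required":["increments"]}

```bash
mkdir -p pics; ls; python3 - <<'E'
from cell import *
import cv2,numpy as np
np.set_printoptions(precision=4,suppress=True)
s=state();print(s['time_s'],s['position'],s['ee_rot'],s['grip_width'])
for c in("side","top"):
    im=snapshot(c);cv2.imwrite(f"pics/{c}0.png",im[...,::-1]);i=camera_info(c);print(c,i)
    for l in("jar","mouth","cap","caddy","drawer"):
        for f in(nets.landmark_of,nets.search_frame):
            print(c,l,f.__name__,[(np.round(d['xyz'],3),round(d['p'],2)) for d in f(c,l)])
E
```

```text
pics
0.0 [0.294  0.5791 0.2215] [[-0.8917  0.4527 -0.0008]
 [ 0.4527  0.8917 -0.0018]
 [-0.0001 -0.0019 -1.    ]] 0.08719653150962384
side {'vfov': 52.661749866282854, 'cx': 260.7519024971843, 'cy': 188.7446888344128, 'R': array([[ 0.997 , -0.076 ,  0.0164],
       [-0.0434, -0.7186, -0.6941],
       [ 0.0645,  0.6913, -0.7197]]), 't': array([-0.5618,  0.0955,  1.17  ])}
side jar call [(array([ 0.666,  0.312, -0.002]), 0.67), (array([ 0.547,  0.242, -0.   ]), 0.64), (array([ 0.395, -0.422, -0.006]), 0.63), (array([0.436, 0.293, 0.001]), 0.59)]
side jar call [(array([0.661, 0.292, 0.054]), 0.81), (array([0.437, 0.268, 0.062]), 0.75), (array([0.545, 0.215, 0.045]), 0.69)]
side mouth call [(array([0.662, 0.312, 0.094]), 0.98), (array([0.544, 0.246, 0.095]), 0.67), (array([0.436, 0.292, 0.092]), 0.66)]
side mouth call [(array([0.435, 0.27 , 0.057]), 0.77), (array([0.657, 0.292, 0.054]), 0.72), (array([0.546, 0.216, 0.044]), 0.54)]
side cap call [(array([0.547, 0.247, 0.073]), 0.75), (array([0.546, 0.247, 0.097]), 0.69), (array([ 0.478,  0.152, -0.001]), 0.55)]
side cap call [(array([0.48
[... 957 characters left out ...]
), 0.98), (array([0.664, 0.309, 0.091]), 0.68), (array([0.549, 0.24 , 0.093]), 0.57)]
top mouth call [(array([0.43 , 0.284, 0.058]), 0.79), (array([0.532, 0.215, 0.056]), 0.72), (array([0.654, 0.3  , 0.061]), 0.7)]
top cap call [(array([0.547, 0.245, 0.07 ]), 0.71), (array([0.485, 0.155, 0.001]), 0.71)]
top cap call [(array([0.547, 0.245, 0.095]), 0.76), (array([0.482, 0.15 , 0.024]), 0.62)]
top caddy call [(array([ 0.506, -0.042,  0.008]), 0.9)]
top caddy call [(array([ 0.507, -0.041,  0.041]), 0.58)]
top drawer call [(array([ 0.603, -0.082, -0.001]), 0.7), (array([ 0.422,  0.425, -0.   ]), 0.43)]
top drawer call [(array([ 0.669, -0.095,  0.059]), 0.64), (array([0.606, 0.453, 0.004]), 0.4)]
```

View pics/side0.png

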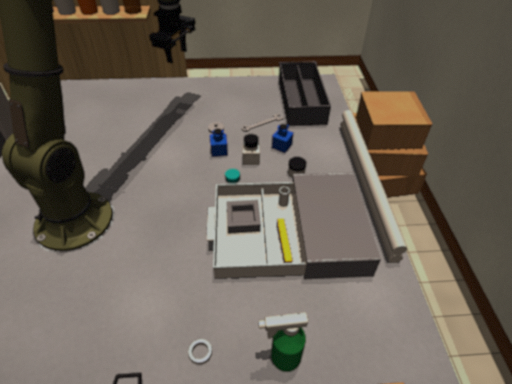

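View pics/top0.png

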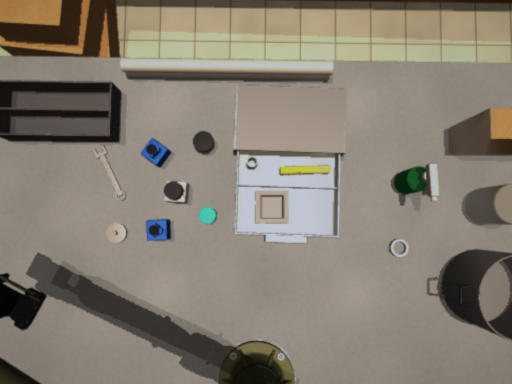

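```bash
cat > h.py <<'E'
from cell import *
import cv2,numpy as np
np.set_printoptions(precision=4,suppress=True)
def K(i):
    f=192/np.tan(np.radians(i['vfov']/2));return np.array([[f,0,i['cx']],[0,f,i['cy']],[0,0,1]])
def rect(im,c,xy,z,half=.07,n=280):
    """metric top-down view of the plane z: right = -y, up = +x"""
    i=camera_info(c);P=K(i)@np.c_[i['R'],i['t']];s=2*half/n
    A=np.array([[0,-s,xy[0]+half],[-s,0,xy[1]+half],[0,0,z],[0,0,1]])
    return cv2.warpPerspective(im,P@A,(n,n),flags=cv2.INTER_CUBIC|cv2.WARP_INVERSE_MAP)
E
python3 - <<'E'
from h import *
rows=[]
for c in("top","side"):
    im=cv2.imread(f"pics/{c}0.png")
    r=[]
    for xy,z,h in(((.547,.244),.06,30),((.507,-.041),.046,32)):
        a=rect(im,c,xy,z); cv2.rectangle(a,(140-2*h,140-2*h),(140+2*h,140+2*h),(0,0,255),1); r.append(a)
    rows.append(np.hstack(r))
cv2.imwrite("pics/rect0.png",np.vstack(rows))
E
```

```text
(no output)
```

View pics/rect0.png

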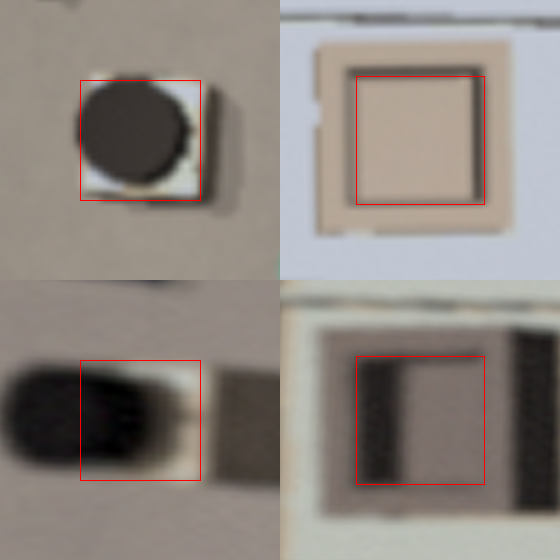

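```bash
python3 - <<'E'
from h import *
im=cv2.imread("pics/top0.png")
a=rect(im,"top",(.547,.244),.06,.045,540)
# yaw from white shoulder: right and lower boundary via gradient in the Lab b/L channel
b=rect(im,"top",(.5085,-.0385),.046,.06,540)
# outer caddy edges, b channel (tan vs bluish)
def lab(x):return cv2.cvtColor(x,cv2.COLOR_BGR2Lab).astype(float)
def edge(ch,rng,axis,lo,hi):
    g=cv2.GaussianBlur(ch,(0,0),4);pts=[]
    for k in rng:
        l=g[lo:hi,k] if axis==0 else g[k,lo:hi]
        d=np.abs(np.gradient(l));j=d.argmax();pts.append((k,lo+j))
    p=np.array(pts,float);c=np.polyfit(p[:,0],p[:,1],1)
    for _ in range(5):
        r=np.abs(np.polyval(c,p[:,0])-p[:,1]);m=r<=max(np.median(r)*1.5,1);c=np.polyfit(p[m,0],p[m,1],1)
    return np.degrees(np.arctan(c[0])),np.polyval(c,270),r.mean()
B=lab(b)[...,2];s=120/540;h=48/s
for n,ax,cc in(("top",0,270-h),("bot",0,270+h),("left",1,270-h),("right",1,270+h)):
    e=edge(B,range(120,420),ax,int(max(cc-27,0)),int(cc+27));print(n,e,(e[1]-270)*s)
for z in(0,):
    L=lab(a)[...,0];s=90/540
    for n,ax,cc,r in(("bot",0,450,range(130,430)),("right",1,450,range(130,420)),("top",0,90,range(330,430)),):
        e=edge(L,r,ax,cc-40,min(cc+40,540));print(n,e,(e[1]-270)*s)
cv2.imwrite("pics/j.png",cv2.convertScaleAbs(a))
E
```

```text
top (np.float64(-0.6023719957484734), np.float64(54.39361219635225), np.float64(0.4831550538876928)) -47.91253062303283
bot (np.float64(-0.914183757009818), np.float64(486.34313056288505), np.float64(0.9116039252250768)) 48.076251236196676
left (np.float64(0.7097510674380649), np.float64(43.71564137307763), np.float64(2.5350035205290014)) -50.28541302820497
right (np.float64(-0.8302336124481838), np.float64(494.87612299756836), np.float64(3.3450456839539258)) 49.97247177723741
bot (np.float64(3.6764257654467474), np.float64(429.06203129663635), np.float64(6.005760856796165)) 26.51033854943939
right (np.float64(-3.4209421782687293), np.float64(457.400678216168), np.float64(11.008540639873203)) 31.23344636936133
top (np.float64(-30.288046410947246), np.float64(175.92002603718083), np.float64(12.066348610906413)) -15.67999566046986
```

View pics/j.png

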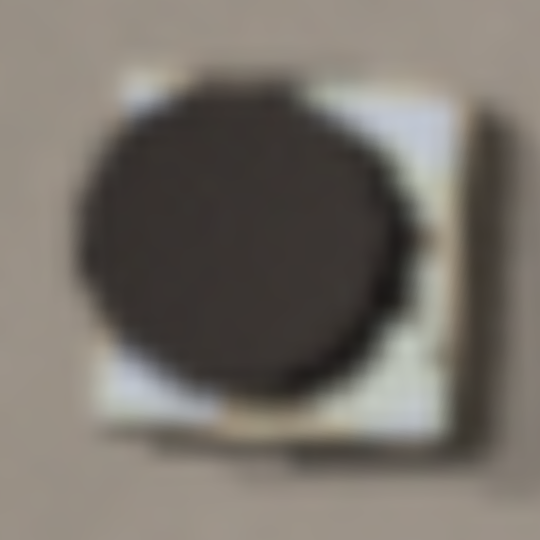

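```bash
cat >> h.py <<'E'
from scipy.spatial.transform import Rotation as Ro
def to(p,az):
    s=state();R=np.array(s['ee_rot']);a=np.radians(az);c,d=np.cos(a),np.sin(a)
    T=np.array([[-d,c,0],[c,d,0],[0,0,-1.]])
    print('t',round(s['time_s'],2),'pos',np.array(s['position']),'az',np.degrees(np.arctan2(R[1,1],R[0,1])),'w',round(s['grip_width'],4),'F',np.array(s['force']),'M',np.array(s['torque']),'q',np.array(s['joint_pos']))
    print('dp',np.round(R.T@(np.array(p)-s['position'])*1e3,1),'twist',np.round(Ro.from_matrix(R.T@T).as_rotvec(),4))
E
python3 -c "
from h import *
to((.5475,.2425,.2),-3.3)"
```

```text
t 1.1 pos [0.2943 0.5796 0.2226] az 63.081831352515486 w 0.0868 F [ 0.4082 -0.2637  0.5078] M [-0.0487  0.0519  0.0123] q [-1.0869  0.321  -0.0701  1.4505  0.0226  1.3708 -0.0569]
dp [-378.4 -185.9   22.6] twist [ 0.0002 -0.      1.1586]
```

Request:
move_arm(increments=[{"dp": [-15, -7, 1], "twist": [0, 0, 0.05], "jaw": -1}, {"dp": [-50, -25, 3], "twist": [0, 0, 0.16], "jaw": -1}, {"dp": [-95, -47, 6], "twist": [0, 0, 0.3], "jaw": -1}, {"dp": [-145, -71, 9], "twist": [0, 0, 0.45], "jaw": -1}, {"dp": [-195, -96, 12], "twist": [0, 0, 0.6], "jaw": -1}, {"dp": [-245, -120, 15], "twist": [0, 0, 0.75], "jaw": -1}, {"dp": [-290, -143, 18], "twist": [0, 0, 0.9], "jaw": -1}, {"dp": [-330, -163, 20], "twist": [0, 0, 1.03], "jaw": -1}, {"dp": [-362, -178, 22], "twist": [0, 0, 1.12], "jaw": -1}, {"dp": [-378.4, -185.9, 22.6], "twist": [0, 0, 1.1586], "jaw": -1}, {"dp": [-378.4, -185.9, 22.6], "twist": [0, 0, 1.1586], "jaw": -1}, {"dp": [-378.4, -185.9, 22.6], "twist": [0, 0, 1.1586], "jaw": -1}])

```text
time_s: 2.6
position: [0.5464, 0.2448, 0.1998]
ee_rot: [[0.054, 0.999, -0.001], [0.999, -0.054, 0.001], [0.001, -0.001, -1.0]]
force: [-0.0, -0.2, -1.0]
grip_width: 0.0871
grasp_force: 0.0
```

```bash
python3 -c "
from h import *
to((.5475,.2425,.067),-3.3)
cv2.imwrite('pics/s1.png',cv2.resize(snapshot('side')[90:220,170:340,::-1],None,fx=4,fy=4,interpolation=cv2.INTER_CUBIC))"
```

```text
t 2.6 pos [0.5464 0.2448 0.1998] az -3.0969971020258966 w 0.0871 F [-0.0443 -0.1602 -1.021 ] M [-0.0785  0.0528  0.0078] q [-0.7123  0.2252  0.2897  1.6269 -0.0676  1.2996 -0.4655]
dp [ -2.3   1.3 132.8] twist [-0.0009 -0.0011  0.0035]
```

View pics/s1.png

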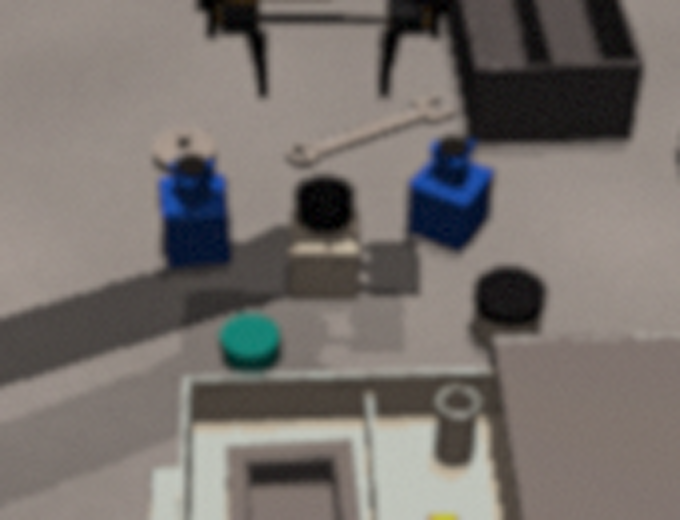

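Request:
move_arm(increments=[{"dp": [-1, 0.5, 15], "twist": [0, 0, 0], "jaw": -1}, {"dp": [-1.5, 1, 40], "twist": [0, 0, 0], "jaw": -1}, {"dp": [-1.5, 1, 70], "twist": [0, 0, 0], "jaw": -1}, {"dp": [-1.5, 1, 98], "twist": [0, 0, 0], "jaw": -1}, {"dp": [-1.5, 1, 118], "twist": [0, 0, 0], "jaw": -1}, {"dp": [-1.5, 1, 129], "twist": [0, 0, 0], "jaw": -1}, {"dp": [-1.5, 1, 132], "twist": [0, 0, 0], "jaw": -1}, {"dp": [-1.5, 1, 132], "twist": [0, 0, 0], "jaw": -1}])

```text
time_s: 3.65
position: [0.549, 0.2412, 0.0686]
ee_rot: [[0.058, 0.998, 0.001], [0.998, -0.058, 0.001], [0.001, 0.001, -1.0]]
force: [0.0, 0.5, 0.4]
grip_width: 0.0871
grasp_force: 0.0
```

```bash
python3 -c "
from h import *
to((.5475,.2425,.067),-3.3)
a=[cv2.resize(snapshot(n)[s][...,::-1],(400,400),interpolation=cv2.INTER_CUBIC) for n,s in(('side',np.s_[110:190,210:290]),('top',np.s_[150:230,135:215]))]
cv2.imwrite('pics/g1.png',np.hstack(a))"
```

```text
t 3.65 pos [0.549  0.2412 0.0686] az -3.2988021396883345 w 0.0871 F [0.04   0.4798 0.3854] M [-0.0509  0.0463  0.0031] q [-0.6932  0.3389  0.2798  1.7654 -0.1061  1.0508 -0.4334]
dp [ 1.2 -1.5  1.6] twist [ 0.001  -0.0006  0.    ]
```

View pics/g1.png

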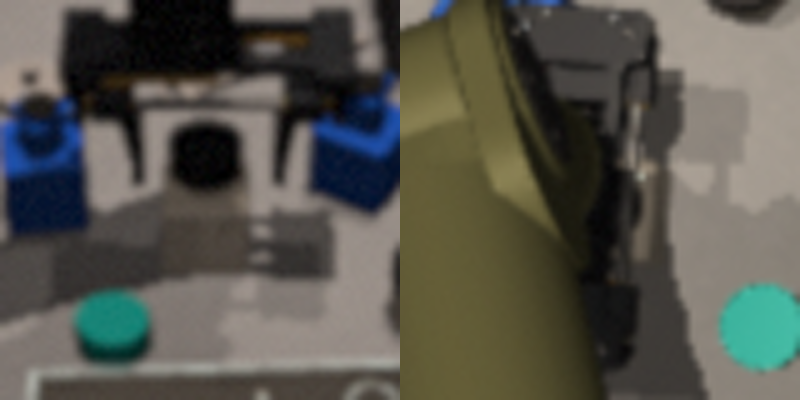

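Request:
move_arm(increments=[{"dp": [0, 0, 0.5], "twist": [0, 0, 0], "jaw": 1}, {"dp": [0, 0, 0.5], "twist": [0, 0, 0], "jaw": 1}, {"dp": [0, 0, 0.5], "twist": [0, 0, 0], "jaw": 1}, {"dp": [0, 0, 0.5], "twist": [0, 0, 0], "jaw": 1}, {"dp": [0, 0, 0.5], "twist": [0, 0, 0], "jaw": 1}, {"dp": [0, 0, 0.5], "twist": [0, 0, 0], "jaw": 1}, {"dp": [0, 0, 0], "twist": [0, 0, 0], "jaw": 1}, {"dp": [0, 0, -3], "twist": [0, 0, 0], "jaw": 1}, {"dp": [0, 0, -8], "twist": [0, 0, 0], "jaw": 1}, {"dp": [0, 0, -14], "twist": [0, 0, 0], "jaw": 1}, {"dp": [0, 0, -18], "twist": [0, 0, 0], "jaw": 1}, {"dp": [0, 0, -20], "twist": [0, 0, 0], "jaw": 1}, {"dp": [0, 0, -20], "twist": [0, 0, 0], "jaw": 1}])

```text
time_s: 5.38
position: [0.5485, 0.241, 0.0882]
ee_rot: [[0.058, 0.998, 0.0], [0.998, -0.058, 0.0], [0.0, 0.0, -1.0]]
force: [-0.9, 1.1, -4.2]
grip_width: 0.0506
grasp_force: 30.0
```

```bash
python3 -c "
from h import *
to((.5475,.2425,.157),-3.3)"
```

```text
t 5.38 pos [0.5485 0.241  0.0882] az -3.2979539700049103 w 0.0506 F [-0.9419  1.0763 -4.1571] M [-0.0445  0.0429 -0.0129] q [-0.6965  0.3174  0.2828  1.7495 -0.0986  1.0881 -0.4389]
dp [  1.4  -1.1 -68.8] twist [ 0.0003 -0.0002  0.    ]
```

Request:
move_arm(increments=[{"dp": [0, 0, -6], "twist": [0, 0, 0], "jaw": 1}, {"dp": [0, 0, -20], "twist": [0, 0, 0], "jaw": 1}, {"dp": [0, 0, -38], "twist": [0, 0, 0], "jaw": 1}, {"dp": [-4, 0, -54], "twist": [0, 0, 0], "jaw": 1}, {"dp": [-14, -1, -66], "twist": [0, 0, 0], "jaw": 1}, {"dp": [-34, -3, -71], "twist": [0, 0, -0.01], "jaw": 1}, {"dp": [-62, -5, -72], "twist": [0, 0, -0.015], "jaw": 1}, {"dp": [-95, -8, -72], "twist": [0, 0, -0.02], "jaw": 1}, {"dp": [-130, -11, -72], "twist": [0, 0, -0.03], "jaw": 1}, {"dp": [-165, -14, -72], "twist": [0, 0, -0.035], "jaw": 1}, {"dp": [-200, -17, -72], "twist": [0, 0, -0.04], "jaw": 1}, {"dp": [-230, -20, -72], "twist": [0, 0, -0.05], "jaw": 1}, {"dp": [-254, -22, -72], "twist": [0, 0, -0.055], "jaw": 1}, {"dp": [-271, -23.5, -72], "twist": [0, 0, -0.058], "jaw": 1}, {"dp": [-279, -24, -72], "twist": [0, 0, -0.058], "jaw": 1}, {"dp": [-281.3, -24.2, -72], "twist": [0, 0, -0.058], "jaw": 1}, {"dp": [-281.3, -24.2, -72], "twist": [0, 0, -0.058], "jaw": 1}, {"dp": [-281.3, -24.2, -72], "twist": [0, 0, -0.058], "jaw": 1}])

```text
time_s: 7.62
position: [0.5082, -0.0375, 0.1599]
ee_rot: [[-0.002, 1.0, -0.0], [1.0, 0.002, 0.0], [0.0, -0.0, -1.0]]
force: [0.2, 0.6, -4.7]
grip_width: 0.0507
grasp_force: 30.0
```

```bash
python3 -c "
from h import *
to((.508,-.0385,.1),0)
for c in('side','top'):
    im=snapshot(c);cv2.imwrite(f'pics/{c}2.png',im[...,::-1])
    for l in('jar','mouth','cap','caddy'):print(c,l,[(np.round(d['xyz'],4),round(d['p'],2)) for d in nets.landmark_of(c,l)])
a=[cv2.resize(cv2.imread(f'pics/{n}2.png')[s],(400,400),interpolation=cv2.INTER_CUBIC) for n,s in(('side',np.s_[150:250,195:295]),('top',np.s_[160:260,215:315]))]
cv2.imwrite('pics/g2.png',np.hstack(a))"
```

```text
t 7.62 pos [ 0.5082 -0.0375  0.1599] az 0.11276490563374135 w 0.0507 F [ 0.1901  0.6494 -4.7007] M [-0.0263  0.0036 -0.0041] q [-0.4356  0.0599  0.4765  1.8932 -0.0298  1.1954  0.053 ]
dp [-1.  -0.2 59.9] twist [-0.0001 -0.0002  0.002 ]
side jar [(array([ 0.6658,  0.3081, -0.0011]), 0.84), (array([ 0.5094, -0.0358,  0.0892]), 0.64), (array([0.435 , 0.2936, 0.0018]), 0.61)]
side mouth [(array([0.6603, 0.3094, 0.0913]), 0.82), (array([0.4323, 0.2942, 0.0899]), 0.67), (array([ 0.5081, -0.033 ,  0.1894]), 0.66)]
side cap [(array([ 0.51  , -0.0338,  0.1665]), 0.7), (array([ 0.4801,  0.153 , -0.0036]), 0.46)]
side caddy [(array([ 0.5076, -0.0416,  0.0139]), 0.73)]
top jar [(array([0.4358, 0.2963, 0.0026]), 0.84), (array([ 0.664 ,  0.3088, -0.0017]), 0.64)]
top mouth [(array([0.4314, 0.2948, 0.0897]), 0.9), (array([0.6624, 0.3097, 0.0916]), 0.87)]
top cap [(array([0.4818, 0.1543, 0.0003]), 0.65)]
top caddy [(array([ 0.5066, -0.0423,  0.0069]), 0.6)]
```

View pics/g2.png

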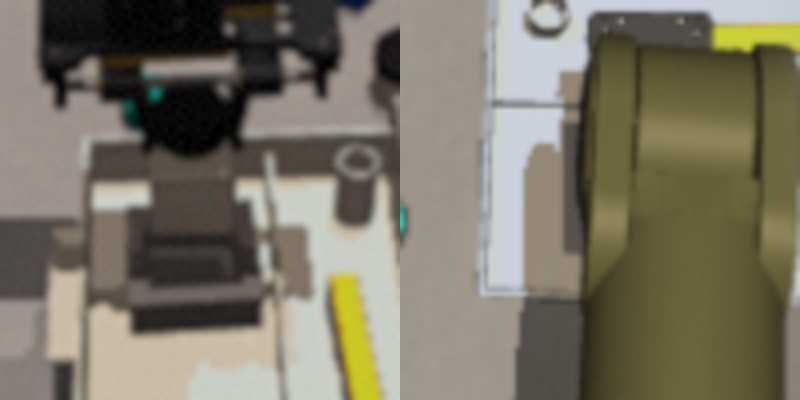

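Request:
move_arm(increments=[{"dp": [-1, 0, 4], "twist": [0, 0, 0], "jaw": 1}, {"dp": [-2, 0, 14], "twist": [0, 0, 0], "jaw": 1}, {"dp": [-2.5, 0, 25], "twist": [0, 0, 0], "jaw": 1}, {"dp": [-2.5, 0, 32], "twist": [0, 0, 0], "jaw": 1}, {"dp": [-2.5, 0, 34], "twist": [0, 0, 0], "jaw": 1}, {"dp": [-2.5, 0, 34], "twist": [0, 0, 0], "jaw": 1}, {"dp": [-2.5, 0, 34], "twist": [0, 0, 0], "jaw": 1}])

```text
time_s: 9.0
position: [0.5084, -0.041, 0.1263]
ee_rot: [[-0.0, 1.0, 0.001], [1.0, 0.0, 0.0], [0.0, 0.001, -1.0]]
force: [-0.1, -0.9, -3.6]
grip_width: 0.0506
grasp_force: 30.0
```

```bash
python3 -c "
from h import *
to((.508,-.0385,.1),0)
im=np.mean([snapshot('side') for _ in range(4)],0).astype(np.uint8)[...,::-1];cv2.imwrite('pics/s3.png',im)
for _ in range(2):
  for l in('jar','mouth','cap','caddy'):print(l,[(np.round(d['xyz'],4),round(d['p'],2)) for d in nets.landmark_of('side',l)if abs(d['xyz'][1])<.1])
p=np.array(state()['position']);z=p[2]-.0683
r=[]
for zz,h in((z,30),(.046,48)):
    a=cv2.convertScaleAbs(rect(im.copy(),'side',(.5075,-.0395),zz,.065,390),alpha=1.8)
    cv2.rectangle(a,(195-3*h,195-3*h),(195+3*h,195+3*h),(0,0,255),1);r.append(a)
print(z);cv2.imwrite('pics/r3.png',np.hstack(r))"
```

```text
t 9.0 pos [ 0.5084 -0.041   0.1263] az 0.023818239487063474 w 0.0506 F [-0.1331 -0.8913 -3.611 ] M [-0.0388  0.0542  0.036 ] q [-0.4262  0.0948  0.4811  1.9317 -0.0487  1.1255  0.0744]
dp [ 2.5 -0.5 26.3] twist [ 0.0008 -0.0001  0.0004]
jar [(array([ 0.5083, -0.0392,  0.0573]), 0.94)]
mouth [(array([ 0.5061, -0.0367,  0.1516]), 0.78)]
cap [(array([ 0.5114, -0.0355,  0.1306]), 0.6)]
caddy [(array([ 0.5095, -0.0392,  0.0138]), 0.57)]
jar [(array([ 0.5083, -0.0392,  0.0573]), 0.94)]
mouth [(array([ 0.5061, -0.0367,  0.1516]), 0.78)]
cap [(array([ 0.5114, -0.0355,  0.1306]), 0.6)]
caddy [(array([ 0.5095, -0.0392,  0.0138]), 0.57)]
0.057672995265239196
```

View pics/r3.png

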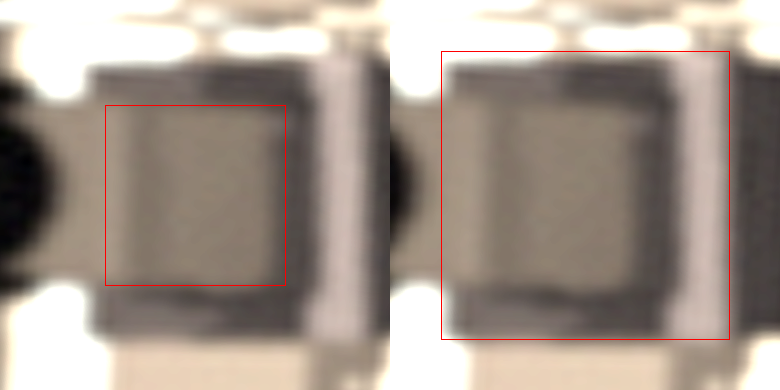

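Request:
move_arm(increments=[{"dp": [-2.5, -0.3, 0], "twist": [0, 0, 0], "jaw": 1}, {"dp": [-2.5, -0.3, 4], "twist": [0, 0, 0], "jaw": 1}, {"dp": [-2.5, -0.3, 8], "twist": [0, 0, 0], "jaw": 1}, {"dp": [-2.5, -0.3, 11], "twist": [0, 0, 0], "jaw": 1}, {"dp": [-2.5, -0.3, 14], "twist": [0, 0, 0], "jaw": 1}, {"dp": [-2.5, -0.3, 16], "twist": [0, 0, 0], "jaw": 1}, {"dp": [-2.5, -0.3, 18], "twist": [0, 0, 0], "jaw": 1}, {"dp": [-2.5, -0.3, 18], "twist": [0, 0, 0], "jaw": 1}])

```text
time_s: 10.6
position: [0.509, -0.0404, 0.1112]
ee_rot: [[-0.002, 1.0, 0.002], [1.0, 0.002, 0.005], [0.005, 0.002, -1.0]]
force: [-7.4, 6.4, 17.0]
grip_width: 0.051
grasp_force: 30.0
```

```bash
python3 -c "
from h import *
to((.508,-.043,.0843),0)"
```

```text
t 10.6 pos [ 0.509  -0.0404  0.1112] az 0.11356929651284571 w 0.051 F [-7.3794  6.3765 17.0096] M [ 1.15    1.638  -0.0706] q [-0.4208  0.1127  0.4812  1.9472 -0.0642  1.0935  0.0892]
dp [-2.7 -1.1 26.9] twist [ 0.002  -0.0048  0.002 ]
```

Request:
move_arm(increments=[{"dp": [1, 0, -3], "twist": [0, 0, 0], "jaw": 1}, {"dp": [3, -0.7, -6], "twist": [0, 0, 0], "jaw": 1}, {"dp": [5, -1, -6], "twist": [0, 0, 0], "jaw": 1}, {"dp": [5, -1, -6], "twist": [0, 0, 0], "jaw": 1}, {"dp": [5, -1, -4], "twist": [0, 0, 0], "jaw": 1}, {"dp": [5, -1, -2], "twist": [0, 0, 0], "jaw": 1}, {"dp": [5, -1, 0], "twist": [0, 0, 0], "jaw": 1}, {"dp": [5, -1, 2], "twist": [0, 0, 0], "jaw": 1}, {"dp": [5, -1, 4], "twist": [0, 0, 0], "jaw": 1}, {"dp": [5, -1, 4], "twist": [0, 0, 0], "jaw": 1}])

```text
time_s: 11.85
position: [0.5068, -0.0385, 0.1038]
ee_rot: [[-0.0, 1.0, -0.0], [1.0, 0.0, -0.0], [-0.0, -0.0, -1.0]]
force: [0.4, 0.6, -4.8]
grip_width: 0.0502
grasp_force: 30.0
```

```bash
python3 -c "
from h import *
to((.507,-.0385,.0843),0)"
```

```text
t 11.85 pos [ 0.5068 -0.0385  0.1038] az 0.025693104725886602 w 0.0502 F [ 0.3532  0.5597 -4.7914] M [-0.0341 -0.0095 -0.0213] q [-0.4253  0.1176  0.4787  1.9586 -0.0613  1.0794  0.08  ]
dp [-0.   0.2 19.5] twist [-0.      0.0001  0.0004]
```

Request:
move_arm(increments=[{"dp": [0, 0, 3], "twist": [0, 0, 0], "jaw": 1}, {"dp": [0, 0, 7], "twist": [0, 0, 0], "jaw": 1}, {"dp": [0, 0, 11], "twist": [0, 0, 0], "jaw": 1}, {"dp": [0, 0, 14], "twist": [0, 0, 0], "jaw": 1}, {"dp": [0, 0, 17], "twist": [0, 0, 0], "jaw": 1}, {"dp": [0, 0, 18.5], "twist": [0, 0, 0], "jaw": 1}, {"dp": [0, 0, 19.5], "twist": [0, 0, 0], "jaw": 1}, {"dp": [0, 0, 20], "twist": [0, 0, 0], "jaw": 1}, {"dp": [0, 0, 20], "twist": [0, 0, 0], "jaw": 1}])

```text
time_s: 12.98
position: [0.5068, -0.0385, 0.084]
ee_rot: [[-0.0, 1.0, 0.0], [1.0, 0.0, 0.0], [0.0, 0.0, -1.0]]
force: [0.1, 0.2, -3.7]
grip_width: 0.0505
grasp_force: 30.0
```

```bash
python3 -c "
from h import *
to((.507,-.0385,.0843),0)"
```

```text
t 12.97 pos [ 0.5068 -0.0385  0.084 ] az 0.019391457244605705 w 0.0505 F [ 0.0505  0.1807 -3.7405] M [-0.0963 -0.0885 -0.0476] q [-0.4205  0.143   0.4778  1.9775 -0.0762  1.0381  0.0923]
dp [-0.   0.2 -0.3] twist [ 0.0001 -0.0001  0.0003]
```

Request:
move_arm(increments=[{"dp": [0, 0, 0.7], "twist": [0, 0, 0], "jaw": 1}, {"dp": [0, 0, 1.3], "twist": [0, 0, 0], "jaw": 1}, {"dp": [0, 0, 1.8], "twist": [0, 0, 0], "jaw": 1}, {"dp": [0, 0, 2.2], "twist": [0, 0, 0], "jaw": 1}, {"dp": [0, 0, 2.2], "twist": [0, 0, 0], "jaw": 1}])

```text
time_s: 13.6
position: [0.5072, -0.0394, 0.0831]
ee_rot: [[0.0, 1.0, 0.001], [1.0, -0.0, -0.0], [-0.0, 0.001, -1.0]]
force: [-4.1, -2.7, 7.4]
grip_width: 0.0507
grasp_force: 30.0
```

Request:
move_arm(increments=[{"dp": [0, 0, -0.3], "twist": [0, 0, -0.05], "jaw": 1}, {"dp": [0, 0, -0.3], "twist": [0, 0, -0.12], "jaw": 1}, {"dp": [0, 0, -0.3], "twist": [0, 0, -0.2], "jaw": 1}, {"dp": [0, 0, -0.3], "twist": [0, 0, -0.28], "jaw": 1}, {"dp": [0, 0, -0.3], "twist": [0, 0, -0.36], "jaw": 1}, {"dp": [0, 0, -0.3], "twist": [0, 0, -0.43], "jaw": 1}, {"dp": [0, 0, -0.3], "twist": [0, 0, -0.45], "jaw": 1}, {"dp": [0, 0, -0.3], "twist": [0, 0, -0.45], "jaw": 1}])

```text
time_s: 14.6
position: [0.5086, -0.0387, 0.0834]
ee_rot: [[-0.434, 0.901, 0.004], [0.901, 0.434, 0.0], [-0.002, 0.004, -1.0]]
force: [1.6, -1.1, 6.3]
grip_width: 0.0508
grasp_force: 30.0
```

```bash
python3 -c "
from h import *
to((.507,-.0385,.0831),26)"
```

```text
t 14.6 pos [ 0.5086 -0.0387  0.0834] az 25.747218244225756 w 0.0508 F [ 1.5605 -1.1181  6.3176] M [-0.248  -0.2952 -0.0268] q [-0.385   0.1432  0.4401  1.9761 -0.0711  1.0329  0.5367]
dp [ 0.9 -1.4  0.3] twist [ 0.0036  0.0017 -0.0044]
```

Request:
move_arm(increments=[{"dp": [0, 0, 0], "twist": [0, 0, -0.07], "jaw": 1}, {"dp": [0, 0, 0], "twist": [0, 0, -0.14], "jaw": 1}, {"dp": [0, 0, 0], "twist": [0, 0, -0.21], "jaw": 1}])

```text
time_s: 14.98
position: [0.5082, -0.0389, 0.0833]
ee_rot: [[-0.614, 0.789, 0.003], [0.789, 0.614, -0.0], [-0.002, 0.002, -1.0]]
force: [0.1, -1.7, 7.6]
grip_width: 0.0504
grasp_force: 30.0
```

```bash
python3 -c "
from h import *
to((.507,-.0385,.0831),38);print(np.array(state()['tau']))
im=np.mean([snapshot('side') for _ in range(3)],0).astype(np.uint8)[...,::-1];cv2.imwrite('pics/s4.png',im)
cv2.imwrite('pics/s4c.png',cv2.convertScaleAbs(cv2.resize(im[160:240,200:300],None,fx=7,fy=7,interpolation=cv2.INTER_CUBIC),alpha=1.7))"
```

```text
t 14.97 pos [ 0.5082 -0.0389  0.0833] az 37.89490958157554 w 0.0504 F [ 0.1162 -1.6516  7.5983] M [-0.285   0.028  -0.0372] q [-0.369   0.1425  0.4228  1.9757 -0.0678  1.0337  0.746 ]
dp [ 1.1 -0.7  0.2] twist [ 0.0023  0.0021 -0.0018]
[ -1.3199 -29.0231   0.6507 -24.1201  -0.4543   0.1277  -0.492 ]
```

View pics/s4c.png

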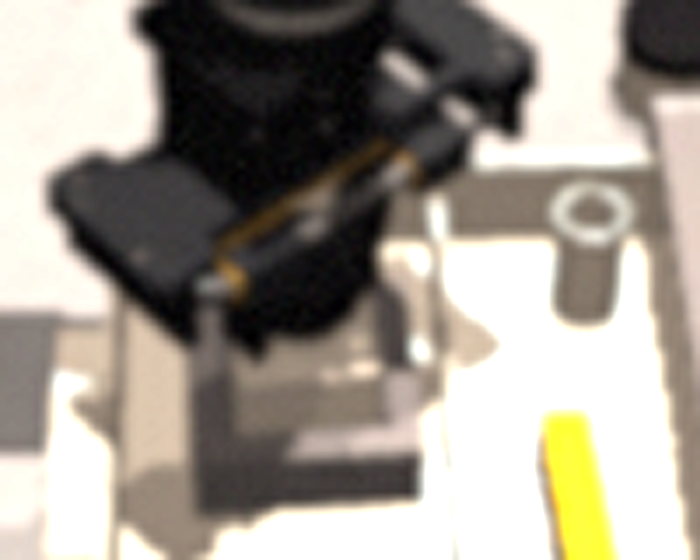

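Request:
move_arm(increments=[{"dp": [0, 0, 0], "twist": [0, 0, -0.07], "jaw": 1}, {"dp": [0, 0, 0], "twist": [0, 0, -0.14], "jaw": 1}, {"dp": [0, 0, 0], "twist": [0, 0, -0.22], "jaw": 1}, {"dp": [0, 0, -0.2], "twist": [0, 0, -0.3], "jaw": 1}, {"dp": [0, 0, -0.5], "twist": [0, 0, -0.38], "jaw": 1}, {"dp": [0, 0, -0.8], "twist": [0, 0, -0.46], "jaw": 1}, {"dp": [0, 0, -1], "twist": [0, 0, -0.54], "jaw": 1}, {"dp": [0, 0, -1], "twist": [0, 0, -0.6], "jaw": 1}, {"dp": [0, 0, -1], "twist": [0, 0, -0.64], "jaw": 1}, {"dp": [0, 0, -1], "twist": [0, 0, -0.64], "jaw": 1}])

```text
time_s: 16.38
position: [0.5089, -0.0386, 0.0847]
ee_rot: [[-0.964, 0.268, 0.004], [0.268, 0.964, 0.0], [-0.004, 0.001, -1.0]]
force: [0.4, -1.3, 7.4]
grip_width: 0.0506
grasp_force: 30.0
```

```bash
python3 -c "
from h import *
to((.507,-.0385,.1131),75);print(np.array(state()['tau']))"
```

```text
t 16.38 pos [ 0.5089 -0.0386  0.0847] az 74.47803848566971 w 0.0506 F [ 0.3992 -1.2629  7.4278] M [-0.1465 -0.1606  0.0089] q [-0.3219  0.1394  0.3712  1.9726 -0.0589  1.0352  1.3758]
dp [  1.7  -0.3 -28.4] twist [ 0.0012  0.0043 -0.0091]
[ -0.5537 -29.1769   0.8042 -23.3731  -0.2722   0.4637   0.0868]
```

Request:
move_arm(increments=[{"dp": [0, 0, -1], "twist": [0, 0, 0], "jaw": 1}, {"dp": [0, 0, -2], "twist": [0, 0, 0], "jaw": 1}, {"dp": [0, 0, -3], "twist": [0, 0, 0], "jaw": 1}, {"dp": [0, 0, -4.5], "twist": [0, 0, 0], "jaw": 1}, {"dp": [0, 0, -6], "twist": [0, 0, 0], "jaw": 1}, {"dp": [0, 0, -6], "twist": [0, 0, 0], "jaw": 1}, {"dp": [0, 0, -6], "twist": [0, 0, 0], "jaw": 1}])

```text
time_s: 17.25
position: [0.5066, -0.0384, 0.0889]
ee_rot: [[-0.964, 0.267, -0.0], [0.267, 0.964, 0.0], [0.0, -0.0, -1.0]]
force: [0.2, 0.0, -1.4]
grip_width: 0.0506
grasp_force: 30.0
```

```bash
python3 -c "
from h import *
to((.507,-.0385,.1237),75)"
```

```text
t 17.25 pos [ 0.5066 -0.0384  0.0889] az 74.50903082647089 w 0.0506 F [ 0.1534  0.0359 -1.4405] M [-0.1337 -0.2018 -0.049 ] q [-0.323   0.1331  0.3712  1.9699 -0.0557  1.0486  1.3735]
dp [ -0.4   0.  -34.8] twist [-0.     -0.0004 -0.0086]
```

Request:
move_arm(increments=[{"dp": [0, 0, -2], "twist": [0, 0, 0], "jaw": 1}, {"dp": [0, 0, -5], "twist": [0, 0, 0], "jaw": 1}, {"dp": [0, 0, -9], "twist": [0, 0, 0], "jaw": 1}, {"dp": [0, 0, -13], "twist": [0, 0, 0], "jaw": 1}, {"dp": [0, 0, -17], "twist": [0, 0, 0], "jaw": 1}, {"dp": [0, 0, -21], "twist": [0, 0, 0], "jaw": 1}, {"dp": [0, 0, -25], "twist": [0, 0, 0], "jaw": 1}, {"dp": [0, 0, -29], "twist": [0, 0, 0], "jaw": 1}, {"dp": [0, 0, -32], "twist": [0, 0, 0], "jaw": 1}, {"dp": [0, 0, -34], "twist": [0, 0, 0], "jaw": 1}, {"dp": [0, 0, -35], "twist": [0, 0, 0], "jaw": 1}, {"dp": [0, 0, -35], "twist": [0, 0, 0], "jaw": 1}, {"dp": [0, 0, -35], "twist": [0, 0, 0], "jaw": 1}, {"dp": [0, 0, -35], "twist": [0, 0, 0], "jaw": 1}])

```text
time_s: 19.0
position: [0.5067, -0.0385, 0.124]
ee_rot: [[-0.964, 0.267, -0.0], [0.267, 0.964, 0.0], [0.0, -0.0, -1.0]]
force: [0.3, -0.3, 0.1]
grip_width: 0.0508
grasp_force: 30.0
```

```bash
python3 -c "
from h import *
to((.507,-.0385,.1237),75);print(np.abs(state()['dq']).max())
im=np.mean([snapshot('side') for _ in range(3)],0).astype(np.uint8)[...,::-1]
for l in('jar','mouth','cap'):print(l,[(np.round(d['xyz'],4),round(d['p'],2)) for d in nets.landmark_of('side',l)if abs(d['xyz'][1])<.1])
cv2.imwrite('pics/s5c.png',cv2.convertScaleAbs(cv2.resize(im[150:240,200:300],None,fx=6,fy=6,interpolation=cv2.INTER_CUBIC),alpha=1.7))"
```

```text
t 19.0 pos [ 0.5067 -0.0385  0.124 ] az 74.5085432680681 w 0.0508 F [ 0.3261 -0.3194  0.0504] M [ 0.0151 -0.0244  0.0445] q [-0.3287  0.0925  0.3718  1.9345 -0.0373  1.1213  1.3583]
dp [-0.3  0.   0.3] twist [-0.     -0.0001 -0.0086]
0.0014025165418115487
jar [(array([ 0.5082, -0.0421,  0.0152]), 0.71), (array([ 0.6053, -0.086 ,  0.0005]), 0.28)]
mouth [(array([ 0.5069, -0.0344,  0.1098]), 0.95)]
cap []
```

View pics/s5c.png

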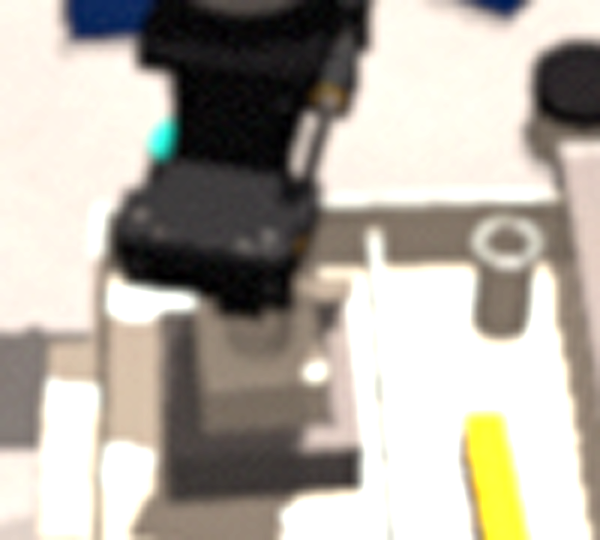

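The picture shows the jar upright in the well with its neck bare at about (255,335). The networks put its underside at z = 0.015 and its mouth at z = 0.110, so it is fully down. The cap is still between the fingers above it.

```bash
python3 -c "
from cell import sign_off
print(sign_off())"
```

```text
the job is handed in; nothing more can be done
None
```

The job is handed in at 19 s: the jar stands fully down in the caddy well, and its unscrewed cap is held level and still about 2 cm above the mouth.

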